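# Shift a sprung gear selector into its slow-speed notch

## Task

Set the lapping drive for a slow run: with the black selector knob on its gear case, shift from neutral to slow by pulling the knob straight up against its spring until its dogs are clear and turning it clockwise, still pulled up, past the yellow mark, so that it never drops in there. At the red mark let it down and feel it gently on clockwise, because the notch lies somewhat beyond its mark, until the spring drops it fully home; then let go of it. Do not force the dogs against the side of a notch or yank the knob against its upper stop, and leave the things lying round about where they are.

Things in the scene. Friction and masses are not known exactly. Their poses are not given: they have to be found in the camera images.
- gear_case: grey-blue gear case of a small geared motor, 108 x 108 mm, top at 90 mm over the desk, fixed; the motor (terminal box top at 107 mm) lies on its -y side. Origin on the desk under the selector's vertical axis. Round the selector: a dark dial ring (92 mm across, top at 99 mm) with a white arc (neutral), a yellow dot (fast) and a red dot (slow). The desk's partition at -y is 0.36 m high
- knob_grip (a point): black selector knob: a bar grip 46 mm long, 14 mm thick, 34 mm high on a round skirt 64 mm across. Point on the turning axis in the bar, 11 mm below its top and 22 mm above the skirt (130 mm over the desk when home); it rises and turns with the knob. x runs along the bar and out along the white pointer line, y across the bar's thickness, z up
- selector_lift (a joint): how far the knob is pulled up, m: 0 = fully home. Spring and weight press it down with 5 N at 0, 9 N at 0.011. Three dogs under the skirt, 26 mm from the axis, stand in a hidden notched plate; they are clear of it from 0.007 on; the stem's solid upper stop comes at 0.011. Let down between notches, the dogs rest on the plate at about 0.007; they fall to 0 when turned over the notches
- selector_turn (a joint): angle of the knob, rad, growing clockwise seen from above: 0 = pointer at the middle of the neutral arc, 0.332 = at the yellow mark, 0.873 = at the red mark. It starts in neutral, a wide gap, near 0. It turns easily (0.03 N m; about 0.1 N m with the dogs dragging on the plate). A load of over 15 N on a dog (0.4 N m on the knob), or of over 30 N on the upper stop, does damage
- red_mark (a point): red dot, 8 mm across, on the dial ring 40 mm from the axis: slow speed. The dial has crept on its screws, so the notches lie clockwise beyond their marks, by the same unknown 0.12 to 0.44 rad. A notch is 7.6 mm wide for the 6 mm dog, so the dogs fall in within about 0.04 rad of the notch's middle
- yellow_mark (a point): yellow dot, 8 mm across, on the dial ring 40 mm from the axis: fast speed
- hex_key_mid (a point): bystander: brass-coloured L-shaped hex key lying on the desk, 34 x 124 x 8 mm; point at the middle of its outline
- tin_mid (a point): bystander: round blue paste tin, 55 mm across, 22 mm high; point at its centre
- disc_mid (a point): bystander: round steel hardness test block, 60 mm across, 11 mm high; point at its centre
- sample_mid (a point): bystander: round red resin mount, 30 mm across, 18 mm high, near the gear case; point at its centre

How it is judged:
By the outcome, as a careful person would: the job done as asked, in the order asked, and still so for the second after the job is handed in, with the robot touching nothing.
It also fails if it takes over 67 s, if anything falls off the work surface, if the arm or the gripper's body presses on something with over 40 N, if the wrist force passes 120 N, or if a joint passes its speed limit or range.

## Robot

A 7-joint arm with a two-finger parallel gripper is mounted at the origin on a cart in front of the work surface, level with it; the furniture and walls round the work are solid. World frame = base frame: x ahead of the robot, y to its left, z up, the work surface at z = 0. Lengths are in m, angles in rad, forces in N, time in s.
With the tool pointing down it reaches from about 0.35 to 0.9 m from the base axis. Payload 8.1 kg.
Tool frame: the origin (TCP) lies between the finger pads; the fingertips stand 25 mm ahead of it and the grasp point (between the pads) lies 6 mm ahead of it; z points along the fingers, y is the direction in which the jaws open and shut (so a half turn about z gives the same grasp; the last joint's range is limited). The gripper opens to 92 mm and grips with 3 to 60 N. Pads are 19 mm wide; open, the fingers measure 130 mm over their backs; the gripper's body (75 mm by 190 mm) begins 47 mm behind the grasp point.
Start: joints at [-1.322, 0.434, 0.025, 1.573, -0.012, 1.134, -0.075], TCP at [0.215, 0.587, 0.252] pointing down, gripper open.
Joint ranges: [-2.62, 2.62], [-0.44, 2.09], [-1.27, 1.32], [0.08, 2.57], [-1.32, 4.46], [0.12, 2], [-2.74, 2.74]. Speed limits (rad/s): [2.22, 2.22, 3.01, 3.01, 3.14, 3.14, 3.14].

## Interface

Orientations are given as a rotation vector (axis times angle).
In Python, from cell import * gives the robot as it stands.
- The arm moves only by the shell command python3 -m jog 'ROWS' [FORCE]. ROWS is JSON, one flat list of numbers, 5 for each row, row after row: the finger opening in mm, from 0 to 91.8, then the shift along the tool's x, y, z in units of 40 mm (1.0 is 40 mm), then the turn about the tool's z in units of 6 degrees (1.0 is 6 degrees). A call has 1 to 20 rows; each row shifts and turns the pose as measured when the row begins, along the tool's axes as they then stand; what a row does not reach is not made up. A row lasts 1/12 s, in which the tool goes at most 41.7 mm and 7.16 degrees, less where a joint would pass 70% of its speed; a pose out of reach is approached as far as the arm can. A call is refused whole if a number of a shift passes 1 or a number of a turn 1, either way. A call with a gripper value outside its range is refused whole. The fingers move at their own pace and stop on an object; FORCE is the grip in N (left out, the last holds). Time passes only in rows, so rows that do not move let the fingers close. It gives the time, the measured TCP pose, the force and the opening at its end, in the units of the state.
- observe(): the state, without advancing time (a new reading comes with each control period).
- get_image(name): name is "side" or "top" or "wrist"; returns the picture (420x560x3 uint8, red, green, blue); there is no depth.
- camera_params(name): a dict with "intrinsics" (3x3 intrinsics, pixels), "xyz" and "orientation" of the camera in the world. Camera axes: x right, y down, z forward; pixel columns grow to the right and rows downward; lengths in m; the calibration is good to about 2 mm. The wrist camera is an equidistant fisheye: a pixel r from the principal point sees the ray r / f radians off the axis. A picture is of the moment at which its call begins: read the wrist's pose just before it. camera_params takes no time and is no camera call; for the wrist camera it gives the pose at the moment of the call.
- sign_off(): hands the job in, once; it reports no verdict.
The state is a dict: "clock": time; "joints": joint angles; "dq": joint speeds; "joint_efforts": joint torques, N m; "position": TCP position; "ee_rot": TCP orientation; "force": force on the tool from outside, world axes, zero at the start; "ft_torque": the same for the moment, N m; "width": opening from 0.0 (shut) to 1.0 (fully open).
Only numpy, scipy, OpenCV 4.12 (cv2) and the standard library are available. Lean on these libraries where they do the work, as an engineer would, in place of code of your own. Each camera call takes 0.05 s, during which the arm holds its last target. There are 200 camera calls.

## Working session

There is one attempt and no reset: what is moved stays moved. The work goes in short steps, Python scripts to look and compute and a shell command to move; the robot and the scene stay as the last step left them, time stands still between calls to the robot, and variables do not carry over. Pictures are saved under pics/ and viewed, about 8 in all and at most 12, crops included, and the job is handed in when it is done.

```bash
mkdir -p pics
python3 - <<'E'
from cell import *
import cv2,numpy as np
s=observe();print(s)
for n in("side","top"):
    cv2.imwrite(f"pics/{n}1.png",cv2.cvtColor(get_image(n),cv2.COLOR_RGB2BGR));print(n,camera_params(n))
E
```

```text
{'clock': 0.0, 'joints': array([-1.32161561,  0.43519409,  0.02492504,  1.57409597, -0.01157795,
        1.13399343, -0.07510714]), 'dq': array([-0.00180037, -0.00102381, -0.00092408, -0.00022521, -0.0008118 ,
        0.00063244, -0.00062219]), 'joint_efforts': array([-1.18351414e-03, -6.67831779e+01,  9.84234139e-01, -3.14480710e+01,
       -6.06541126e-02,  4.27555607e-02,  2.03461736e-04]), 'position': array([0.21522483, 0.58627103, 0.25096278]), 'ee_rot': array([-5.49745113e-01, -3.09298412e+00,  2.42011900e-03]), 'force': array([-0.49252144, -0.11991788, -0.72731761]), 'ft_torque': array([0.01212346, 0.01441092, 0.0125013 ]), 'width': 0.999113323210153}
side {'intrinsics': array([[464.06081903,   0.        , 283.85597497],
       [  0.        , 464.06081903, 207.94873466],
       [  0.        ,   0.        ,   1.        ]]), 'xyz': array([0.3808308 , 0.72449839, 0.51605921]), 'orientation': array([-0.1046593 ,  2.63085241, -1.59465524])}
top {'intrinsics': array([[446.44909505,   0.        , 278.32452117],
       [  0.        , 446.44909505, 214.14893385],
       [  0.        ,   0.        ,   1.        ]]), 'xyz': array([ 0.29924069, -0.01869912,  0.94737508]), 'orientation': array([-2.12106597,  2.1286106 , -0.21338958])}
```

View pics/side1.png

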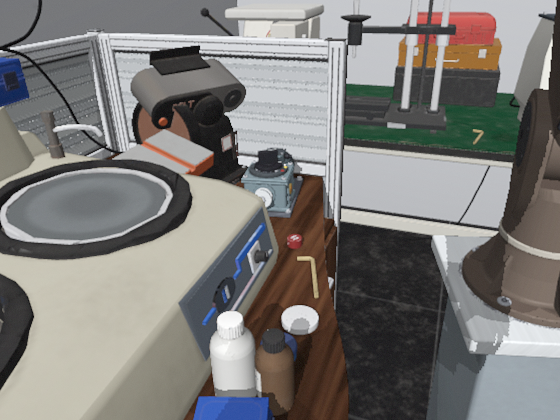

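View pics/top1.png

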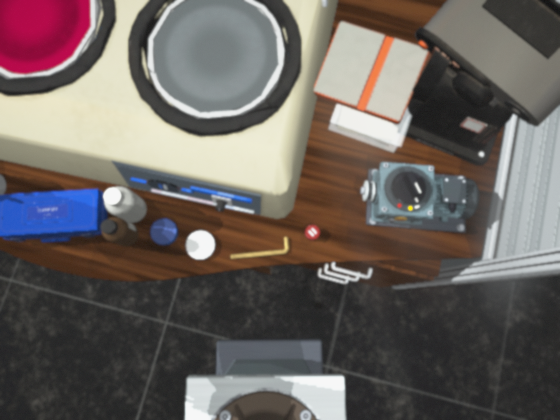

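Side view: case at about (270,180), with the tall white partition beyond it. Top view: case at (407,190) with the dial at (407,187), red sample at (312,232), hex key at (262,248), blue tin at (163,231) and disc at (200,244). Next I'll locate the case and zoom in.

```bash
cat > h.py <<'E'
from cell import *
import cv2,numpy as np
from scipy.spatial.transform import Rotation as R
def ray(n,u,v,p=None):
    p=p or camera_params(n);K=p["intrinsics"]
    x=np.array([(u-K[0,2])/K[0,0],(v-K[1,2])/K[1,1]])
    if n=="wrist":
        t=np.hypot(*x);d=np.r_[x/max(t,1e-9)*np.sin(t),np.cos(t)]
    else: d=np.r_[x,1]
    return np.array(p["xyz"]),R.from_rotvec(p["orientation"]).apply(d)
def onz(n,u,v,z,p=None):
    o,d=ray(n,u,v,p);return (o+d*(z-o[2])/d[2]).round(4)
def proj(n,P,p=None):
    p=p or camera_params(n);K=p["intrinsics"]
    c=R.from_rotvec(p["orientation"]).inv().apply(np.array(P)-p["xyz"])
    if n=="wrist":
        t=np.arctan2(np.hypot(c[0],c[1]),c[2]);q=c[:2]/np.hypot(c[0],c[1])*t
    else: q=c[:2]/c[2]
    return (q*K[0,0]+K[:2,2]).round(1)
def shot(n,name,box=None,k=1):
    p=camera_params(n);im=cv2.cvtColor(get_image(n),cv2.COLOR_RGB2BGR)
    cv2.imwrite(f"pics/{name}_full.png",im)
    if box:
        a,b,c,d=box;im=im[b:d,a:c]
    cv2.imwrite(f"pics/{name}.png",cv2.resize(im,None,fx=k,fy=k,interpolation=cv2.INTER_CUBIC));return p
E
python3 - <<'E'
from h import *
im=cv2.imread("pics/top1.png")
cv2.imwrite("pics/top1c.png",cv2.resize(im[140:250,340:490],None,fx=5,fy=5,interpolation=cv2.INTER_CUBIC))
print("dial",onz("top",407,187,.099),"sample",onz("top",312,232,.018),"hex",onz("top",262,248,.008),"partition",onz("top",490,250,0.0))
p=camera_params("wrist");s=observe();T=R.from_rotvec(s["ee_rot"])
print("wrist in tool",T.inv().apply(p["xyz"]-s["position"]),(T.inv()*R.from_rotvec(p["orientation"])).as_matrix().round(2),p["intrinsics"][0])
print(T.as_matrix().round(3))
E
```

```text
dial [ 0.5173 -0.2795  0.099 ] sample [ 0.4409 -0.098   0.018 ] hex [0.4086 0.0074 0.008 ] partition [ 0.4036 -0.4795  0.    ]
wrist in tool [ 0.06887355  0.00055182 -0.13226211] [[ 0.   -0.97 -0.25]
 [ 1.    0.    0.  ]
 [-0.   -0.25  0.97]] [325.1922621    0.         270.03078659]
[[-0.939  0.345 -0.   ]
 [ 0.345  0.939 -0.001]
 [-0.    -0.001 -1.   ]]
```

View pics/top1c.png

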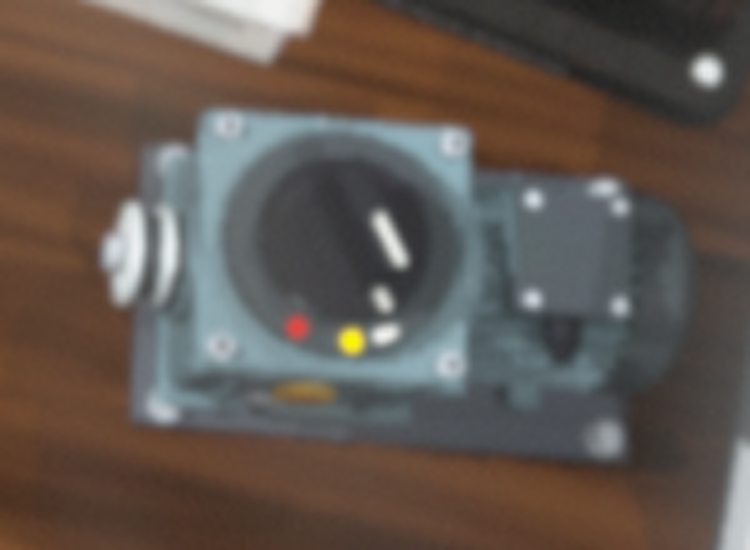

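The crop shows the dial centre near (345,245) in crop pixels, red at (298,328), yellow at (351,341) and the white arc at (385,335). The bar with its pointer line points at the arc, so it is in neutral.

Run:
```python
from h import *
c=lambda u,v,z:onz("top",340+(u+.5)/5-.5,140+(v+.5)/5-.5,z)
d,r,y,w=[c(*a,.099)for a in((345,245),(298,328),(351,341),(385,335))]
az=lambda a,b:np.degrees(np.arctan2(*(a-b)[1::-1])).round(1)
print("dial",d,"red",r,"yel",y,w)
# axis from red/yellow chord: both 40mm away
m=(r+y)/2;v=(y-r)[:2];L=np.hypot(*v);n=np.array([-v[1],v[0]])/L
for s in(1,-1):
    A=m[:2]+s*n*np.sqrt(.04**2-L*L/4);print("axis?",A,"chord",L,"expected",.08*np.sin(.541/2))
for q in (r,y,w):print(az(q,d),np.linalg.norm(q-d))
print("case corners z.09",[c(*a,.09) for a in((203,108),(472,130),(467,382),(200,362))])
p1,p2=c(380,212,.141),c(403,265,.141);print("line on bar",p1,p2,az(p2,p1)); p3=c(382,298,.108);print("skirt line",p3,az(p3,d))
print("tester",onz("top",420,45,.3),onz("top",480,160,0.02))
for z in (.099,.13):print(proj("side",[*d[:2],z]))
```

```text
dial [ 0.514  -0.2824  0.099 ] red [ 0.4808 -0.2621  0.099 ] yel [ 0.4755 -0.2825  0.099 ] [ 0.4779 -0.2959  0.099 ]
axis? [ 0.51549691 -0.28200287] chord 0.021077238908357974 expected 0.021377063102040534
axis? [ 0.44080309 -0.26259713] chord 0.021077238908357974 expected 0.021377063102040534
148.6 0.03891439322410154
-179.9 0.03850012986991086
-159.5 0.03854166576576578
case corners z.09 [array([ 0.5731, -0.2315,  0.09  ]), array([ 0.5637, -0.3391,  0.09  ]), array([ 0.4609, -0.3299,  0.09  ]), array([ 0.4692, -0.2253,  0.09  ])]
line on bar [ 0.5161 -0.2833  0.141 ] [ 0.4957 -0.2906  0.141 ] -160.3
skirt line [ 0.4906 -0.2927  0.108 ] -156.2
tester [ 0.6996 -0.2524  0.3   ] [ 0.5978 -0.4666  0.02  ]
[269.8 166.3]
[269.3 153.9]
```

Axis is about (0.516, -0.282), agreeing with the case centre to 1–2 mm. Yellow is at azimuth 180°, so zero turn is at -161°. The bar is at about -160.5°, which is turn ≈ 0. The tool y must be at azimuth -70.5°, and I'll go high over the bottles.

```bash
python3 -m jog '[91.8,0,0,-1,0, 91.8,0,0,-1,0, 91.8,-0.61,-0.74,-0.3,0, 91.8,-0.61,-0.74,0,0, 91.8,-0.61,-0.74,0,0, 91.8,-0.61,-0.74,0,0, 91.8,-0.61,-0.74,0,0, 91.8,-0.61,-0.74,0,0, 91.8,-0.61,-0.74,0,0, 91.8,-0.61,-0.74,0,0, 91.8,-0.61,-0.74,0,0, 91.8,-0.61,-0.74,0,0, 91.8,-0.61,-0.74,0,0, 91.8,-0.61,-0.74,0,0]'
```

```text
clock: 1.27
position: [0.3681, 0.1387, 0.3429]
ee_rot: [-0.527, -3.092, 0.012]
force: [1.1, 0.9, 1.0]
width: 1.0
```

```bash
python3 -m jog '[91.8,-0.6,-0.74,0,0, 91.8,-0.6,-0.74,0,0, 91.8,-0.6,-0.74,0,0, 91.8,-0.6,-0.74,0,0, 91.8,0,0,0,1, 91.8,0,0,0,1, 91.8,0,0,0,1, 91.8,0,0,0,1, 91.8,0,0,0,1, 91.8,0,0,0,1, 91.8,0,0,0,1, 91.8,0,0,0,1, 91.8,0,0,0,1, 91.8,0,0,0,1, 91.8,0,0,0,1, 91.8,0,0,0,1, 91.8,0,0,0,1, 91.8,0,0,0,1, 91.8,0,0,0,1]'
python3 - <<'E'
from h import *
s=observe();T=R.from_rotvec(s["ee_rot"]).as_matrix();print(s["joints"].round(3),T.round(3))
print("shift units",(T.T@(np.array([.516,-.282,.30])-s["position"])/.04).round(2),"y az",np.degrees(np.arctan2(T[1,1],T[0,1])))
E
```

```text
clock: 2.85
position: [0.4164, -0.0255, 0.3406]
ee_rot: [-2.635, -1.71, 0.023]
force: [-0.0, -0.8, -0.5]
width: 1.0
[-0.621 -0.008  0.557  1.92   0.012  1.241 -0.487] [[ 0.407  0.913 -0.013]
 [ 0.913 -0.408 -0.008]
 [-0.012 -0.008 -1.   ]]
shift units [-4.83  4.9   1.03] y az -24.051163785480007
```

```bash
python3 -m jog '[91.8,-0.69,0.7,0.1,0, 91.8,-0.69,0.7,0.1,0, 91.8,-0.69,0.7,0.1,0, 91.8,-0.69,0.7,0.1,0, 91.8,-0.69,0.7,0.1,0, 91.8,-0.69,0.7,0.1,0, 91.8,-0.69,0.7,0.1,0, 91.8,0,0,0,1, 91.8,0,0,0,1, 91.8,0,0,0,1, 91.8,0,0,0,1, 91.8,0,0,0,1, 91.8,0,0,0,1, 91.8,0,0,0,1, 91.8,0,0,0,0.5, 91.8,0,0,0,0]'
python3 - <<'E'
from h import *
s=observe();T=R.from_rotvec(s["ee_rot"]).as_matrix();print(s["joints"].round(3),T.round(3))
print("shift units",(T.T@(np.array([.516,-.282,.20])-s["position"])/.04).round(2),"y az",np.degrees(np.arctan2(T[1,1],T[0,1])))
shot("wrist","w1",None,1.4);
for P in ([.516,-.282,.141],[.4808,-.2621,.099],[.4755,-.2825,.099]):print(proj("wrist",P)*1.4)
E
```

```text
clock: 4.18
position: [0.5133, -0.2957, 0.3039]
ee_rot: [3.1, 0.493, -0.039]
force: [0.1, 0.1, -0.4]
width: 1.001
[-0.217  0.47   0.971  1.615 -0.379  1.283 -0.438] [[ 0.95   0.31  -0.024]
 [ 0.31  -0.951 -0.007]
 [-0.025 -0.001 -1.   ]]
shift units [ 0.24 -0.3   2.59] y az -71.94223477261566
[361.34 262.36]
[324.8  285.32]
[348.04 299.6 ]
```

View pics/w1.png

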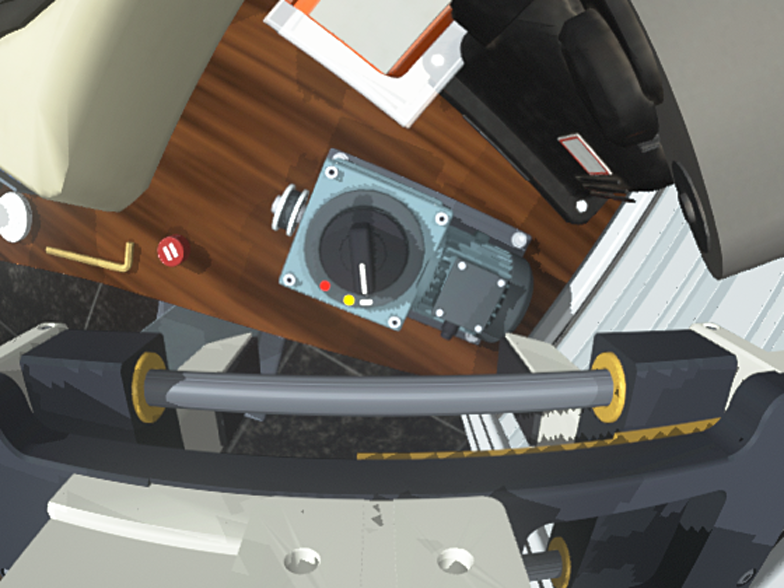

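Predicted mark pixels match what the wrist camera sees: red at (325,286), yellow at (348,300). The bar runs down to the white arc near (365,300). Joint 3 is drifting towards its limit, so I'll rehearse the full turn in the air.

```bash
python3 -m jog '[91.8,0.2,-0.3,0,1, 91.8,0,0,0,1, 91.8,0,0,0,1, 91.8,0,0,0,1, 91.8,0,0,0,1, 91.8,0,0,0,1, 91.8,0,0,0,1, 91.8,0,0,0,1, 91.8,0,0,0,1, 91.8,0,0,0,1, 91.8,0,0,0,1, 91.8,0,0,0,1, 91.8,0,0,0,1, 91.8,0,0,0,1, 91.8,0,0,0,0]'
python3 - <<'E'
from h import *
s=observe();T=R.from_rotvec(s["ee_rot"]).as_matrix();print(s["joints"].round(3),T.round(3))
print("shift units",(T.T@(np.array([.516,-.282,.20])-s["position"])/.04).round(2),"y az",np.degrees(np.arctan2(T[1,1],T[0,1])))
E
```

```text
clock: 5.48
position: [0.5165, -0.2788, 0.3009]
ee_rot: [2.599, -1.735, -0.036]
force: [0.4, 0.4, 0.1]
width: 0.999
[-0.37   0.609  1.281  1.635 -0.571  1.368 -1.756] [[ 0.384 -0.923 -0.028]
 [-0.923 -0.384 -0.001]
 [-0.01   0.026 -1.   ]]
shift units [ 0.09 -0.03  2.52] y az -157.42764420128935
```

```bash
python3 -m jog '[91.8,0,0,0,-1, 91.8,0,0,0,-1, 91.8,0,0,0,-1, 91.8,0,0,0,-1, 91.8,0,0,0,-1, 91.8,0,0,0,-1, 91.8,0,0,0,-1, 91.8,0,0,0,-1, 91.8,0,0,0,-1, 91.8,0,0,0,-1, 91.8,0,0,0,-1, 91.8,0,0,0,-1, 91.8,0,0,0,-1, 91.8,0,0,0,-1, 91.8,0,0,0,-0.5]'
python3 - <<'E'
from h import *
s=observe();T=R.from_rotvec(s["ee_rot"]).as_matrix();print(s["joints"].round(3),T.round(3))
print("shift units",(T.T@(np.array([.516,-.282,.20])-s["position"])/.04).round(2),"y az",np.degrees(np.arctan2(T[1,1],T[0,1])))
E
```

```text
clock: 6.73
position: [0.5158, -0.2775, 0.3001]
ee_rot: [-3.034, -0.784, 0.044]
force: [0.5, 0.4, -0.5]
width: 0.997
[-0.159  0.419  0.809  1.625 -0.297  1.257 -0.358] [[ 0.874  0.485 -0.029]
 [ 0.485 -0.875  0.   ]
 [-0.026 -0.015 -1.   ]]
shift units [0.01 0.14 2.5 ] y az -61.01535871953027
```

```bash
python3 -m jog '[91.8,0,0.14,0.5,1, 91.8,0,0,0.8,0.4, 91.8,0,0,0.8,0, 91.8,0,0,0.8,0,91.8,0,0,0.1,0,91.8,0,0,0,0]'
python3 - <<'E'
from h import *
s=observe();T=R.from_rotvec(s["ee_rot"]).as_matrix();print(s["joints"].round(3),T.round(3))
print("shift units",(T.T@(np.array([.5158,-.282,.138])-s["position"])/.04).round(2),"y az",np.degrees(np.arctan2(T[1,1],T[0,1])))
shot("wrist","w2",None,1.4)
for P in ([.5158,-.282,.141],[.4808,-.2621,.099],[.4755,-.2825,.099],[.5158+.023*np.cos(np.radians(-160.5)),-.282+.023*np.sin(np.radians(-160.5)),.141]):print(proj("wrist",P)*1.4)
E
```

```text
clock: 7.23
position: [0.5166, -0.2837, 0.1789]
ee_rot: [-3.078, -0.61, 0.035]
force: [0.0, -0.8, 0.5]
width: 0.997
[-0.108  0.542  0.765  1.779 -0.419  1.014 -0.362] [[ 0.924  0.381 -0.022]
 [ 0.381 -0.924 -0.001]
 [-0.021 -0.008 -1.   ]]
shift units [ 0.02 -0.04  1.02] y az -67.58528631871275
[376.88 346.92]
[315.7  359.24]
[349.02 381.78]
[374.08 396.9 ]
```

View pics/w2.png

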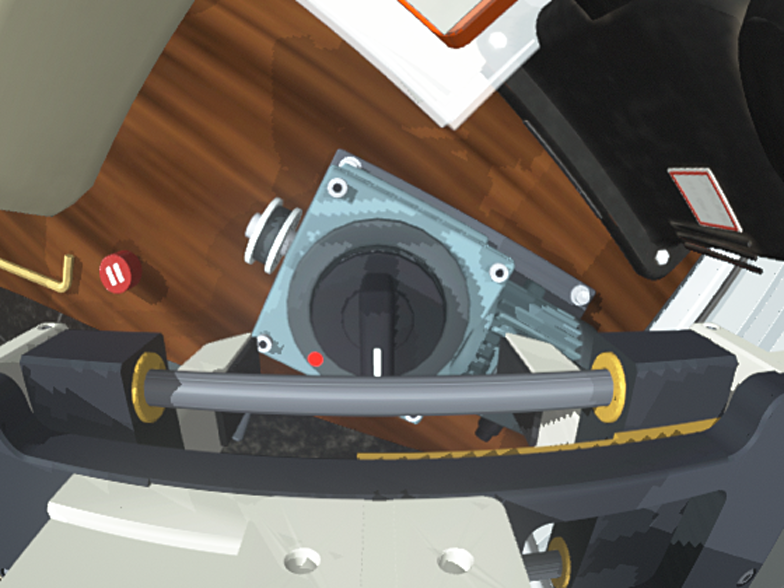

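The pointer line starts at (377,349), within 1–2 px of my predicted axis. The line is parallel to the tool x, so the current yaw fits the bar. Red is at (316,359) as predicted. Descending and gripping.

```bash
python3 -m jog '[91.8,0.02,-0.04,0.5,0, 91.8,0,0,0.4,0, 40,0,0,0.1,0, 24,0,0,0,0, 24,0,0,0,0]' 30;python3 - <<'E'
from h import *
s=observe();T=R.from_rotvec(s["ee_rot"]).as_matrix()
print(s["force"],s["ft_torque"],s["width"]*92,"shift units",(T.T@(np.array([.5158,-.282,.138])-s["position"])/.04).round(2),"y az",np.degrees(np.arctan2(T[1,1],T[0,1])))
E
```

```text
clock: 7.7
position: [0.5207, -0.2844, 0.1474]
ee_rot: [3.077, 0.624, -0.019]
force: [-0.3, 0.1, -0.0]
width: 0.828
[-0.31152363  0.14839848 -0.02628022] [-0.04568937  0.14159439 -0.02195408] 76.13030274025108 shift units [-0.09 -0.1   0.24] y az -67.06157132681619
```

```bash
python3 -m jog '[70,-0.1,-0.1,0.2,0, 60,0,0,0,0]' 30;python3 - <<'E'
from h import *
s=observe();T=R.from_rotvec(s["ee_rot"]).as_matrix()
print(s["force"],s["width"]*92,"shift units",(T.T@(np.array([.5158,-.282,.138])-s["position"])/.04).round(2),"y az",np.degrees(np.arctan2(T[1,1],T[0,1])))
E
```

```text
clock: 7.87
position: [0.5164, -0.2831, 0.1416]
ee_rot: [3.074, 0.626, -0.013]
force: [-0.3, -0.5, -0.3]
width: 0.733
[-0.27457456 -0.45539467 -0.31435998] 67.39647165683121 shift units [-0.   -0.03  0.09] y az -66.9904458701416
```

```bash
python3 -m jog '[40,0,-0.03,0.06,0, 30,0,0,0,0, 22,0,0,0,0,10,0,0,0,0,10,0,0,0,0,10,0,0,0,0,10,0,0,0,0,10,0,0,0,0]' 30;python3 - <<'E'
from h import *
s=observe();T=R.from_rotvec(s["ee_rot"]).as_matrix()
print(s["force"],s["ft_torque"],s["width"]*92,"shift units",(T.T@(np.array([.5158,-.282,.138])-s["position"])/.04).round(2),"y az",np.degrees(np.arctan2(T[1,1],T[0,1])))
E
```

```text
clock: 8.53
position: [0.5165, -0.2822, 0.1408]
ee_rot: [3.073, 0.626, -0.01]
force: [1.5, -1.4, 0.4]
width: 0.159
[ 1.51746009 -1.37672293  0.37032599] [-0.28596194  0.07688163  0.02625923] 14.61309662491257 shift units [-0.01 -0.01  0.07] y az -66.96418514322448
```

Gripped: 14.6 mm opening, with the knob home at TCP z = 0.1408. Lift in small rows, watching z and the force.

```bash
cat > st.py <<'E'
from h import *
s=observe();T=R.from_rotvec(s["ee_rot"]).as_matrix();y=np.degrees(np.arctan2(T[1,1],T[0,1]))
print("t%.2f lift %.2fmm theta %.2fdeg F"%(s["clock"],(s["position"][2]-.1408)*1e3,-(y+70)),s["force"].round(1),"M",s["ft_torque"].round(2),"w%.1f"%(s["width"]*92),"dxy",((s["position"][:2]-[.5165,-.2822])*1e3).round(1),"j",s["joints"].round(2))
E
python3 -m jog '[10,0,0,-0.05,0,10,0,0,-0.05,0,10,0,0,-0.05,0]' 30 >/dev/null; python3 st.py
python3 -m jog '[10,0,0,-0.05,0,10,0,0,0,0]' >/dev/null; python3 st.py
```

```text
t8.78 lift 5.22mm theta -3.02deg F [ 3.4 -1.8 -7.4] M [-0.39 -0.46 -0.  ] w13.9 dxy [-0.1 -0.1] j [-0.09  0.57  0.73  1.83 -0.46  0.93 -0.32]
t8.95 lift 7.28mm theta -3.02deg F [ 1.6 -2.3 -7. ] M [-0.37 -0.36  0.02] w13.6 dxy [-0.  -0.1] j [-0.09  0.57  0.74  1.83 -0.45  0.93 -0.33]
```

```bash
python3 -m jog '[10,0,0,-0.04,0,10,0,0,0,0]' >/dev/null; python3 st.py
python3 -m jog '[10,0,0,0,0.5,10,0,0,0,0]' >/dev/null; python3 st.py
```

```text
t9.12 lift 8.80mm theta -3.02deg F [ 2.5 -2.5 -6.7] M [-0.37 -0.41  0.04] w13.8 dxy [-0.  -0.1] j [-0.09  0.56  0.74  1.82 -0.45  0.93 -0.33]
t9.28 lift 8.75mm theta 0.07deg F [ 1.6 -2.6 -7.8] M [-0.35 -0.42 -0.01] w13.6 dxy [-0.1 -0.1] j [-0.1   0.57  0.75  1.82 -0.46  0.94 -0.37]
```

```bash
python3 -m jog '[10,0,0,0,0.5,10,0,0,0,0.5,10,0,0,0,0.5]' >/dev/null; python3 st.py
python3 -m jog '[10,0,0,0,0.5,10,0,0,0,0.5,10,0,0,0,0.5]' >/dev/null; python3 st.py
python3 - <<'E'
from h import *
p=shot("wrist","w3",None,1.4)
E
```

```text
t9.53 lift 8.71mm theta 9.05deg F [ 1.9 -1.6 -8.1] M [-0.33 -0.34 -0.01] w13.8 dxy [-0.1 -0. ] j [-0.13  0.58  0.8   1.83 -0.49  0.95 -0.5 ]
t9.78 lift 8.61mm theta 18.22deg F [ 2.  -3.2 -7.8] M [-0.39 -0.33  0.05] w14.1 dxy [-0.  0.] j [-0.15  0.6   0.84  1.83 -0.53  0.96 -0.63]
```

View pics/w3.png

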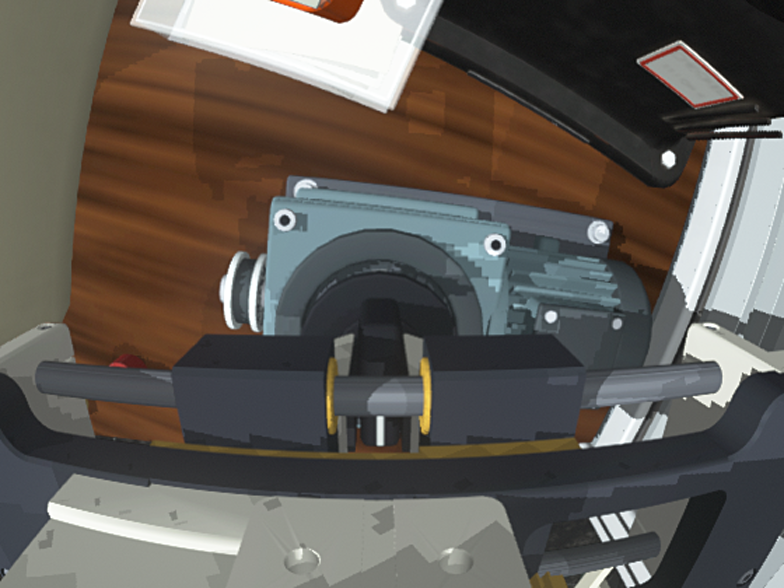

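The knob is held square between the pads at (380,390–430), its raised skirt visible, and it turns with the gripper at almost no torque. Continue past yellow, still lifted.

```bash
python3 -m jog '[10,0,0,-0.005,0.5,10,0,0,-0.002,0.5,10,0,0,-0.002,0.5,10,0,0,-0.002,0.5,10,0,0,-0.002,0.5]' >/dev/null; python3 st.py
python3 -m jog '[10,0,0,-0.002,0.5,10,0,0,-0.002,0.5,10,0,0,-0.002,0.5,10,0,0,-0.002,0.5,10,0,0,0,0.4,10,0,0,0,0]' >/dev/null; python3 st.py
```

```text
t10.25 lift 8.71mm theta 33.29deg F [ 2.1 -2.6 -8.3] M [-0.36 -0.35  0.01] w13.8 dxy [-0.   0.1] j [-0.19  0.63  0.91  1.83 -0.58  0.98 -0.84]
t10.75 lift 8.57mm theta 47.67deg F [ 1.8 -2.8 -7.4] M [-0.2  -0.41 -0.03] w13.7 dxy [0.  0.2] j [-0.23  0.66  0.98  1.83 -0.63  1.01 -1.04]
```

```bash
python3 -m jog '[10,0,0,0,0.4,10,0,0,0,0]' >/dev/null; python3 st.py
python3 -m jog '[10,0,0,0.02,0,10,0,0,0.01,0]' >/dev/null; python3 st.py;python3 -m jog '[10,0,0,0.02,0,10,0,0,0,0]' >/dev/null; python3 st.py
```

```text
t10.92 lift 8.45mm theta 49.80deg F [ 2.  -3.1 -8.2] M [-0.24 -0.43  0.04] w13.9 dxy [0.  0.2] j [-0.23  0.66  0.99  1.83 -0.64  1.01 -1.07]
t11.08 lift 7.21mm theta 49.47deg F [ 1.9 -3.4 -6.4] M [-0.21 -0.38  0.  ] w13.7 dxy [0.  0.2] j [-0.23  0.66  0.99  1.84 -0.64  1.01 -1.06]
t11.25 lift 7.11mm theta 49.30deg F [ 1.2 -2.8 -6.2] M [ 0.04 -0.17 -0.05] w14.1 dxy [0.1 0.1] j [-0.23  0.66  0.99  1.84 -0.64  1.01 -1.06]
```

```bash
python3 -m jog '[10,0,0,0.03,0]' >/dev/null; python3 st.py;python3 -m jog '[10,0,0,0.03,0]' >/dev/null; python3 st.py;python3 -m jog '[10,0,0,0.03,0]' >/dev/null; python3 st.py
```

```text
t11.33 lift 6.69mm theta 49.26deg F [-3.3  2.7 15.7] M [ 0.97  0.95 -0.08] w13.8 dxy [ 0.2 -0.1] j [-0.23  0.66  0.99  1.84 -0.64  1.01 -1.06]
t11.42 lift 6.68mm theta 49.23deg F [-4.2  3.3 15.7] M [ 1.16  1.09 -0.1 ] w13.7 dxy [ 0.2 -0.2] j [-0.23  0.66  0.99  1.84 -0.64  1.01 -1.05]
t11.50 lift 6.74mm theta 49.20deg F [-2.7  1.2 13.1] M [ 0.93  1.01 -0.15] w13.5 dxy [ 0.2 -0.1] j [-0.23  0.66  0.99  1.84 -0.64  1.01 -1.05]
```

Resting on the plate (lift ≈ 6.9 mm, force sign flips). Now feel on clockwise in small steps with a light downward lean.

```bash
python3 -m jog '[10,0,0,0.012,0.2]' >/dev/null; python3 st.py;python3 -m jog '[10,0,0,0.012,0.2]' >/dev/null; python3 st.py;python3 -m jog '[10,0,0,0.012,0.2]' >/dev/null; python3 st.py
```

```text
t11.58 lift 7.03mm theta 50.35deg F [-0.4 -2.  -2.4] M [-0.06  0.36  0.09] w14.0 dxy [ 0.  -0.2] j [-0.23  0.66  0.99  1.84 -0.65  1.01 -1.07]
t11.67 lift 6.96mm theta 51.59deg F [ 1.1 -1.   0.3] M [0.15 0.3  0.14] w13.4 dxy [ 0.  -0.2] j [-0.23  0.66  1.    1.84 -0.65  1.01 -1.09]
t11.75 lift 6.92mm theta 52.87deg F [-0.4 -0.1  6.2] M [0.32 0.57 0.12] w13.4 dxy [ 0.1 -0.3] j [-0.23  0.67  1.    1.84 -0.66  1.01 -1.1 ]
```

```bash
for i in 1 2 3; do python3 -m jog '[10,0,0,0.01,0.2]' >/dev/null; python3 st.py; done
```

```text
t11.83 lift 6.91mm theta 54.15deg F [-2.   0.4  5.5] M [0.44 0.66 0.25] w13.9 dxy [ 0.1 -0.4] j [-0.24  0.67  1.01  1.84 -0.66  1.01 -1.12]
t11.92 lift 6.90mm theta 55.43deg F [-1.3  0.6  6.5] M [0.41 0.74 0.28] w14.0 dxy [ 0.1 -0.4] j [-0.24  0.67  1.01  1.84 -0.67  1.02 -1.14]
t12.00 lift 6.91mm theta 56.72deg F [-1.5  0.2  7.7] M [0.44 0.73 0.27] w14.0 dxy [ 0.1 -0.4] j [-0.24  0.67  1.02  1.84 -0.67  1.02 -1.16]
```

```bash
for i in 1 2 3; do python3 -m jog '[10,0,0,0.01,0.2]' >/dev/null; python3 st.py; done
```

```text
t12.08 lift 6.93mm theta 58.01deg F [-1.6  0.3  6.7] M [0.43 0.67 0.23] w13.6 dxy [ 0.1 -0.5] j [-0.24  0.68  1.02  1.84 -0.68  1.02 -1.17]
t12.17 lift 6.92mm theta 59.29deg F [-2.2  0.1  7.6] M [0.38 0.69 0.21] w13.9 dxy [ 0.1 -0.5] j [-0.25  0.68  1.03  1.84 -0.68  1.03 -1.19]
t12.25 lift 6.92mm theta 60.58deg F [-1.6  0.3  7. ] M [0.42 0.7  0.22] w13.9 dxy [ 0.1 -0.5] j [-0.25  0.68  1.04  1.84 -0.68  1.03 -1.21]
```

```bash
for i in 1 2 3 4; do python3 -m jog '[10,0,0,0.008,0.15]' >/dev/null; python3 st.py; done
```

```text
t12.33 lift 6.91mm theta 61.57deg F [-1.3 -0.2  5.6] M [0.34 0.61 0.18] w14.0 dxy [ 0.1 -0.4] j [-0.25  0.69  1.04  1.84 -0.69  1.03 -1.22]
t12.42 lift 6.92mm theta 62.54deg F [-0.9 -0.2  6.4] M [0.36 0.68 0.19] w14.1 dxy [ 0.1 -0.5] j [-0.25  0.69  1.05  1.84 -0.69  1.03 -1.24]
t12.50 lift 6.90mm theta 63.51deg F [-2.3 -0.9  6.1] M [0.37 0.58 0.2 ] w14.3 dxy [ 0.1 -0.4] j [-0.25  0.69  1.05  1.84 -0.7   1.03 -1.25]
t12.58 lift 6.89mm theta 64.49deg F [-1.4  0.6  5.4] M [0.39 0.66 0.22] w13.5 dxy [ 0.1 -0.5] j [-0.26  0.69  1.05  1.84 -0.7   1.04 -1.26]
```

```bash
for i in 1 2 3 ; do python3 -m jog '[10,0,0,0.008,0.15]' >/dev/null; python3 st.py; done
```

```text
t12.67 lift 6.88mm theta 65.46deg F [-0.7  0.1  5.8] M [0.38 0.63 0.22] w14.1 dxy [ 0.1 -0.5] j [-0.26  0.7   1.06  1.84 -0.7   1.04 -1.28]
t12.75 lift 6.87mm theta 66.43deg F [-1.9  0.7  5.4] M [0.37 0.63 0.23] w13.6 dxy [ 0.1 -0.5] j [-0.26  0.7   1.06  1.84 -0.71  1.04 -1.29]
t12.83 lift 6.83mm theta 67.40deg F [-1.   0.2  4.7] M [0.41 0.64 0.21] w13.9 dxy [ 0.1 -0.5] j [-0.26  0.7   1.07  1.84 -0.71  1.04 -1.3 ]
```

```bash
for i in 1 2 3 ; do python3 -m jog '[10,0,0,0.008,0.15]' >/dev/null; python3 st.py; done
```

```text
t12.92 lift 6.78mm theta 68.37deg F [-1.7 -0.5  4.7] M [0.36 0.64 0.15] w13.8 dxy [ 0.1 -0.4] j [-0.26  0.7   1.07  1.84 -0.71  1.05 -1.32]
t13.00 lift 6.71mm theta 69.34deg F [-0.9  0.1  4.9] M [0.37 0.57 0.21] w13.8 dxy [ 0.1 -0.4] j [-0.26  0.7   1.08  1.84 -0.72  1.05 -1.33]
t13.08 lift 6.57mm theta 70.31deg F [-0.4 -0.   3.2] M [0.32 0.54 0.16] w13.8 dxy [ 0.1 -0.4] j [-0.27  0.71  1.08  1.84 -0.72  1.05 -1.35]
```

```bash
for i in 1 2 ; do python3 -m jog '[10,0,0,0.008,0.15]' >/dev/null; python3 st.py; done
```

```text
t13.17 lift 5.90mm theta 71.32deg F [ 1.  -1.7 -7.4] M [-0.17  0.    0.01] w13.9 dxy [-0.1 -0.3] j [-0.27  0.71  1.08  1.84 -0.72  1.05 -1.36]
t13.25 lift 4.98mm theta 72.32deg F [ 1.6 -3.7 -7.4] M [-0.4  -0.21  0.02] w13.5 dxy [-0.1 -0.1] j [-0.27  0.71  1.09  1.84 -0.73  1.05 -1.37]
```

Force jumped to -7.4 N and the lift is falling: it is in the notch. Now straight down, no more turning.

```bash
python3 -m jog '[10,0,0,0.03,0]' >/dev/null; python3 st.py; python3 -m jog '[10,0,0,0.03,0,10,0,0,0.03,0]' >/dev/null; python3 st.py;python3 -m jog '[10,0,0,0.03,0]' >/dev/null; python3 st.py
```

```text
t13.33 lift 3.22mm theta 72.41deg F [ 1.2 -2.2 -5.9] M [-0.34 -0.18  0.02] w13.7 dxy [-0.1 -0.1] j [-0.27  0.72  1.09  1.84 -0.73  1.05 -1.37]
t13.50 lift -0.12mm theta 72.42deg F [ 0.5  0.2 15.1] M [-0.01  0.1  -0.  ] w13.9 dxy [-0.  -0.2] j [-0.27  0.72  1.08  1.85 -0.73  1.04 -1.37]
t13.58 lift -0.27mm theta 72.41deg F [-3.3  3.  25. ] M [1.01 1.04 0.01] w13.9 dxy [ 0.4 -0.7] j [-0.27  0.72  1.08  1.85 -0.74  1.04 -1.37]
```

Fully home. Relax, open, back straight off.

```bash
python3 -m jog '[10,0,0,-0.01,0,30,0,0,0,0,50,0,0,0,0,50,0,0,0,0,50,0,0,0,0]' ; python3 st.py; python3 -m jog '[50,0,0,-0.3,0,50,0,0,-0.8,0,50,0,0,-1,0,60,0,0,-1,0,60,0,0,-1,0,60,0,0,0,0]'; python3 st.py
python3 - <<'E'
from h import *
shot("wrist","w4",None,1.4);shot("top","t4",(340,140,490,250),5)
A=np.array([.5158,-.282]);a=np.radians(-160-72.4)
for P in ([*A,.141],[*(A+.023*np.array([np.cos(a),np.sin(a)])),.141]):print(proj("wrist",P)*1.4)
E
```

```text
clock: 14.0
position: [0.5169, -0.2824, 0.1415]
ee_rot: [2.817, -1.386, -0.0]
force: [-0.2, 0.2, 0.0]
width: 0.389
t14.00 lift 0.71mm theta 72.37deg F [-0.2  0.2  0. ] M [ 0.02  0.16 -0.03] w35.8 dxy [ 0.4 -0.2] j [-0.27  0.72  1.08  1.84 -0.73  1.04 -1.37]
clock: 14.5
position: [0.5148, -0.2822, 0.3141]
ee_rot: [2.812, -1.389, -0.01]
force: [1.7, -1.2, -0.5]
width: 0.649
t14.50 lift 173.29mm theta 72.56deg F [ 1.7 -1.2 -0.5] M [-0.05  0.11 -0.01] w59.7 dxy [-1.7 -0. ] j [-0.36  0.56  1.24  1.63 -0.53  1.35 -1.53]
[375.9  269.78]
[376.04 302.54]
```

View pics/w4.png

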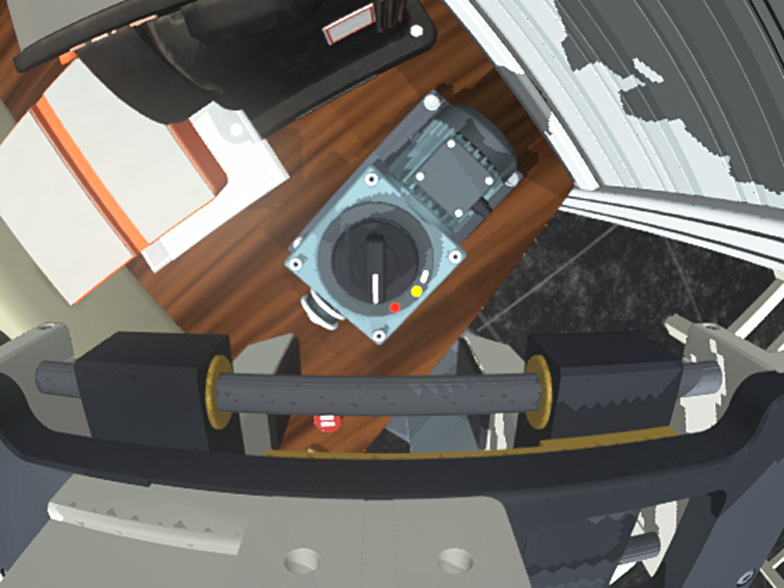

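The pointer line runs (376,275) to (376,302), about 22° clockwise past the red dot at (395,307). Its tip is where a knob fully home should be (predicted 302.5). The gripper is clear, so I'm handing in.

```bash
python3 -c "
from cell import *
print(observe()['force'].round(1));print(sign_off())"
```

```text
[-0.1  0.3 -0.6]
the job is handed in; nothing more can be done
None
```

The selector is in slow and fully home, the gripper has let go, and the job is handed in. It took about 14.6 s of the 67 s allowed.

- **Shift:** I pulled the knob up about 8.7 mm and turned it clockwise past yellow, still lifted. I let it onto the plate at about 50°, which is the red mark. I then felt on in steps of about 1° until it dropped in at about 72°, roughly 0.39 rad past the mark (given range 0.12–0.44), and lowered it home.
- **Forces:** The vertical twist at the wrist never read above 0.28 N m, and the pull while lifted read about 8 N, so the upper stop was not touched. I leaned harder on the knob than it needed: about 16 N as it first met the plate, and 25 N downward for a moment once it was home.
- **Last checks:** The gripper came back to its starting height on the knob within 0.3 mm, so it is home. The wrist picture shows the pointer about 22° clockwise of red, where I expected it. The force on the tool read about zero after the gripper backed off.
- **Not checked:** I took a last overhead picture but did not view it, so I did not check the loose items one by one. The tool was never brought low near them, and no unexpected contact force showed in the readings I took.

No check failed. My angles are good to about 2°, because the zero of the dial was read from the camera pictures.

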